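# Turn the vial rotator until its last vial stands upright

### The arm

A 7-joint arm with a two-finger parallel gripper is mounted at the origin on a cart in front of the work surface, level with it; the furniture and walls round the work are solid. World frame = base frame: x ahead of the robot, y to its left, z up, the work surface at z = 0. Lengths are in mm, angles in rad, forces in N, time in s.
With the tool pointing down it reaches from about 425 to 950 mm from the base axis. Payload 4.7 kg.
Tool frame: the origin (TCP) lies midway between the tips of the shut fingers; the grasp point (between the pads) lies 19 mm behind it (env.grip_point_offset is the distance from the TCP to the grasp point, in mm); z points along the fingers, y is the line along which they close (so a half turn about z gives the same grasp; the last joint's range is limited). The gripper opens to 85 mm and grips with 20 to 120 N. Pads are 22 mm wide; open, the fingers measure 114 mm over their backs; the gripper's body (76 mm by 85 mm) begins 54 mm behind the grasp point. The pads swing forward as they close: fully open they stand 13 mm farther back than shut.
Start: joints at [1.079, 0.469, -0.049, 1.532, 0.024, 1.141, -0.082], TCP at [301.404, -603.99, 231.335] pointing down, gripper open.
Joint ranges: [-2.59, 2.59], [-0.33, 1.99], [-1.39, 1.29], [0.1, 2.45], [-1.04, 4.18], [0.21, 1.99], [-2.66, 2.66]. Speed limits (rad/s): [2.57, 2.57, 3.14, 3.14, 3.14, 3.14, 3.14].

### API

Orientations are given as a unit quaternion [x, y, z, w].
In Python, from station import env, solver, status, read_camera, camera_model, order gives the robot as it stands. Calls block until the motion is done:
- env.move_pose(position, orientation): joint-space move of the TCP to a pose.
- env.move_l(position, rate=150, orientation=None): straight line of the TCP; orientation=None keeps the orientation; rate is the mean speed in mm/s.
- env.move_j(angles): joint-space move.
- env.open_jaws() and env.clamp(f_grip=None): open the fingers fully, or close them until they stop; f_grip is the grip in N (None keeps the last).
- env.sleep(seconds).
- solver.ik(position, orientation): joint angles nearest the present ones, or None.
- status.get_obs(): the state.
- read_camera(name): name is "scene" or "top" or "wrist"; returns the picture (420x560x3 uint8, red, green, blue); there is no depth.
- camera_model(name): a dict with "fx", "fy", "cx", "cy" (pixels), "extrinsics" (4x4, takes a point from camera to world coordinates). Camera axes: x right, y down, z forward; pixel columns grow to the right and rows downward; lengths in mm; the calibration is good to about 2 mm. A picture is of the moment at which its call begins: read the wrist's pose just before it. camera_model takes no time and is no camera call; for the wrist camera it gives the pose at the moment of the call.
A pose or a line that the arm cannot do raises env.MotionError and nothing moves.
- order.close_job(): hands the job in; it is judged then, once.
The state is a dict: "time_s": time; "joints": joint angles; "qvel": joint speeds; "effort": joint torques, N m; "tcp_pos": TCP position; "tcp_rot": TCP orientation; "contact_force": force on the tool from outside, world axes, zero at the start; "ft_torque": the same for the moment, N m; "grip_width": finger opening in mm; "gripper_force": force on a finger pad.
Only numpy, scipy, OpenCV 4.12 (cv2) and the standard library are available. Lean on these libraries where they do the work, as an engineer would, in place of code of your own. Each camera call takes 0.05 s, during which the arm holds its last target. There are 200 camera calls.

### The job

The end-over-end vial rotator has stopped with its one remaining vial hanging head down. Push the arms of its wheel round gently with the fingertips, one after another, until that vial stands straight up with its cap on top, ready to be uncapped, and leave the wheel at rest there. Do not shove, tip or lift the rotator, and leave the rack, the vials in it, the bottle and the beaker where they stand.

Things in the scene. Friction and masses are not known exactly. Their poses are not given: they have to be found in the camera images.
- rotator: White bench-top vial rotator, 3.2 kg, loose on four rubber feet, turned up to 0.3 rad either way. Origin on the bench under it; x axis = the wheel's axle, pointing away from the robot, y to the robot's left, z up. Base 180 mm wide (y), 34 mm high, x -75 to +85 mm. Its front, with the wheel, faces the robot. Pushed with over 10 N it may slide or tip: moving it 20 mm or tipping it 0.1 rad fails.
- tower_top (a point): Highest point of the rotator's white gearbox tower behind the wheel, at its front edge, 215 mm above the bench. The tower is 90 mm wide with a round top of 45 mm radius about the axle, and reaches from here 85 mm back.
- hub (a point): Centre of the wheel: on the axle, in the middle plane of the arms, 45 mm before the rotator's origin, 170 mm above the bench. Axes as the rotator's. Six equal arms, 60 degrees apart, one with the vial; near the hub (54 mm across) each is a flat bar 13 mm wide. Friction jams an arm that leans over 30 degrees towards a finger pushing it level: push those nearer upright or leaning away.
- wheel (a joint): Angle of the wheel, rad: 0 with the vial straight up, growing clockwise as the robot sees it, so the vial points sin(q) to the right and cos(q) up; a whole turn more is the same place. Starts at 1.9 to 4.4. It turns past full turns both ways; a friction drag of about 0.2 N m (2 to 3 N at the holders) keeps it where it is left: it does not coast or spring back.
- holder (a point): Middle of the vial's holder, 85 mm from the axle. All six arms end in such a grey holder, from 64 to 106 mm from the axle, 26 mm wide across the arm with straight flat sides to push on, 21 mm deep along the axle (9 mm before to 12 mm behind the middle plane), open to the front and outward. The other five are empty. Axes: z outward along the arm, x the axle.
- vial_cap (a point): Centre of the cap's top face of the one vial in the wheel, 121 mm from the axle. Clear glass vial, 20 mm in diameter, 53 mm long, 19 mm cap, snapped fast in its holder along the arm, foot towards the axle, sticking out 15 mm beyond the holder. z axis from foot to cap: straight up when the job is done; x the axle.
- rack: Loose clear vial rack, 138 x 58 x 26 mm, in front of the rotator, its 138 mm along its y; origin under its middle: moving it more than 15 mm fails
- rack_vial_1: Loose vial 20 mm wide and 53 mm high standing in the rack; origin at its foot: moving it more than 15 mm fails
- rack_vial_2: Loose vial 20 mm wide and 53 mm high standing in the rack; origin at its foot: moving it more than 15 mm fails
- rack_vial_3: Loose vial 20 mm wide and 53 mm high standing in the rack; origin at its foot: moving it more than 15 mm fails
- pp_bottle: Loose wide plastic bottle with screw cap, 57 mm wide, 76 mm high, left of the rotator; origin under its middle: moving it more than 15 mm fails
- beaker: Loose tall glass beaker, 71 x 77 mm, 114 mm high, right of and in front of the rotator; origin under its middle: moving it more than 15 mm fails

How it is judged:
By the outcome, as a careful person would: the job done as asked, in the order asked, and still so for the second after the job is handed in, with the robot touching nothing.
It also fails if it takes over 61 s, if anything falls off the work surface, if the arm or the gripper's body presses on something with over 40 N, if the wrist force passes 120 N, or if a joint passes its speed limit or range.

## Working session

There is one attempt and no reset: what is moved stays moved. The work goes in short steps, each a Python script; the robot and the scene stay as the last script left them, time stands still between calls to the robot, and variables do not carry over. Pictures are saved under pics/ and viewed, at most 10 in all, crops included, and the job is handed in when it is done.

```bash
ls; mkdir -p pics
python3 - <<'E'
from station import *
import cv2
for n in("scene","top"):
    cv2.imwrite(f"pics/{n}0.png",read_camera(n)[:,:,::-1]); m=camera_model(n); print(n,m)
print(status.get_obs())
E
```

```text
pics
scene {'fx': 546.2646816523178, 'fy': 546.2646816523178, 'cx': 270.7115190218196, 'cy': 211.2073735746979, 'extrinsics': array([[-5.44772202e-01, -4.99738577e-01,  6.73412654e-01,
        -3.71133201e+02],
       [-8.38578270e-01,  3.21657097e-01, -4.39685338e-01,
         7.02587736e+02],
       [ 3.11976609e-03, -8.04237568e-01, -5.94299757e-01,
         9.22746930e+02],
       [ 0.00000000e+00,  0.00000000e+00,  0.00000000e+00,
         1.00000000e+00]])}
top {'fx': 434.4518501144983, 'fy': 434.4518501144983, 'cx': 284.504412743959, 'cy': 207.54426119674073, 'extrinsics': array([[ 2.67027012e-02, -9.96545122e-01,  7.86434088e-02,
         3.68650980e+02],
       [-9.99640014e-01, -2.68251991e-02, -5.01411095e-04,
         1.45598758e+02],
       [ 2.60930388e-03, -7.86017092e-02, -9.96902685e-01,
         1.43501513e+03],
       [ 0.00000000e+00,  0.00000000e+00,  0.00000000e+00,
         1.00000000e+00]])}
{'time_s': 0.1, 'joints': array([ 1.0790572 ,  0.46935296, -0.0485858 ,  1.533598  ,  0.02411745,
        1.14097699, -0.08228695]), 'qvel': array([-0.00060917, -0.0034848 , -0.00116477, -0.00283831,  0.00153025,
        0.00122563,  0.00027299]), 'effort': array([ 1.05473428e-03, -5.11514533e+01, -4.66696825e-02, -2.38394934e+01,
        1.08332100e-02,  4.34114743e-03, -5.56218751e-06]), 'tcp_pos': array([ 301.14766407, -603.50711109,  230.36164158]), 'tcp_rot': array([ 9.73336632e-01,  2.29379677e-01, -2.39685495e-04, -8.41078912e-04]), 'contact_force': array([-0.37187118, -0.6667723 ,  0.97689669]), 'ft_torque': array([ 0.01907736,  0.01773544, -0.01271345]), 'gripper_force': 0.0, 'grip_width': 85.37621612125088}
```

View pics/scene0.png

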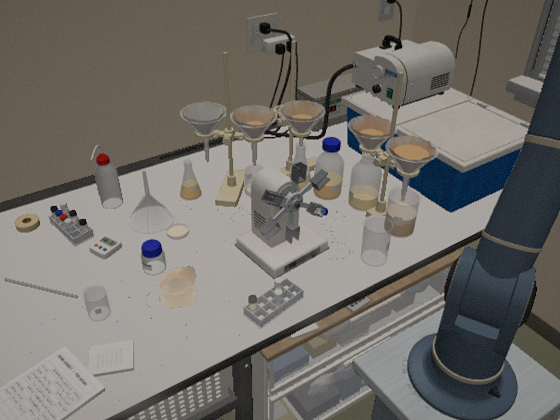

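View pics/top0.png

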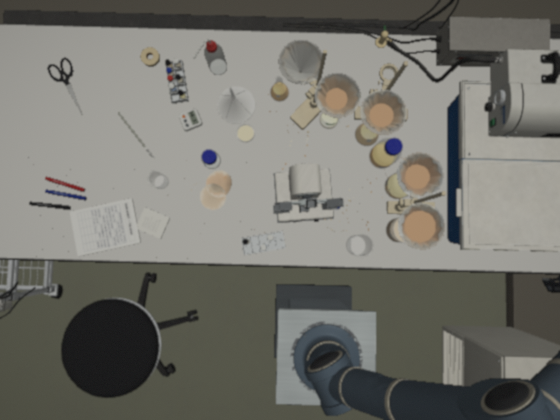

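Run:
```python
import cv2
a=cv2.imread("pics/scene0.png")[160:275,230:340]
b=cv2.imread("pics/top0.png")[150:260,230:380]
cv2.imwrite("pics/c1.png",cv2.resize(a,None,fx=5,fy=5,interpolation=cv2.INTER_CUBIC))
cv2.imwrite("pics/c2.png",cv2.resize(b,None,fx=5,fy=5,interpolation=cv2.INTER_CUBIC))
```

```text
(no output)
```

View pics/c1.png

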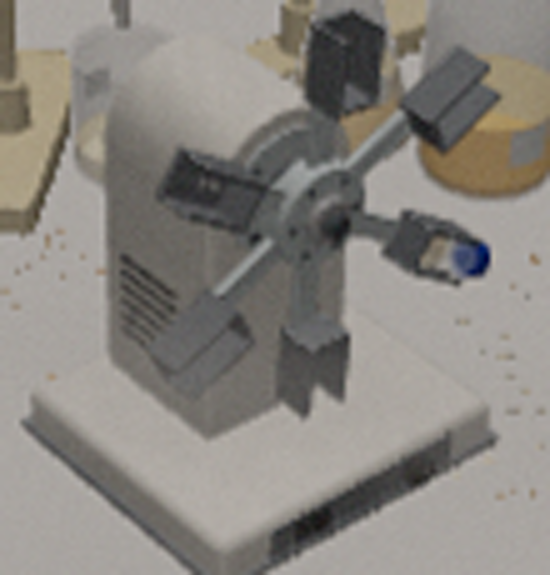

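View pics/c2.png

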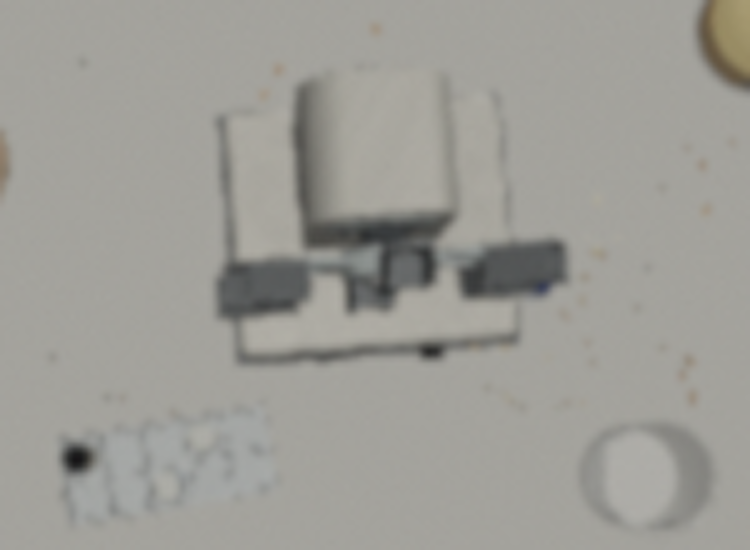

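```bash
cat > vis.py <<'E'
import numpy as np
from station import *
from scipy.optimize import least_squares
def proj(m,p):
    E=m["extrinsics"]; c=(np.atleast_2d(p)-E[:3,3])@E[:3,:3]
    return np.c_[m["fx"]*c[:,0]/c[:,2]+m["cx"], m["fy"]*c[:,1]/c[:,2]+m["cy"]]
def toworld(th,p):  # th: x,y,yaw ; p local
    c,s=np.cos(th[2]),np.sin(th[2]); p=np.atleast_2d(p).astype(float)
    return np.c_[th[0]+c*p[:,0]-s*p[:,1], th[1]+s*p[:,0]+c*p[:,1], p[:,2]]
def arm(q,r,x=-45): return np.array([x,-r*np.sin(q),170+r*np.cos(q)])
def crop(uv,o,k=5): return (np.array(uv)+.5)/k-.5+np.array(o)
E
python3 - <<'E'
from vis import *
S,T=camera_model("scene"),camera_model("top")
tb=crop([(222,118),(497,92),(240,350),(516,333)],(230,150))
tl=np.array([(85,90,34),(85,-90,34),(-75,90,34),(-75,-90,34)])
sb=crop([(220,545),(35,405),(488,410)],(230,160)); sl=np.array([(-75,90,34),(85,90,34),(-75,-90,34)])
cap=crop([(475,258)],(230,160)); hol=crop([(448,100),(348,62),(210,190),(200,345),(313,365)],(230,160))
def f(t):
    q=t[3]
    return np.r_[(proj(T,toworld(t,tl))-tb).ravel(),(proj(S,toworld(t,sl))-sb).ravel(),(proj(S,toworld(t,arm(q,121)))-cap).ravel(),
     (proj(S,toworld(t,[arm(q-k*np.pi/3,85) for k in range(1,6)]))-hol).ravel()]
r=least_squares(f,[650,80,0.05,1.9],loss='soft_l1'); print(r.x,np.round(f(r.x).reshape(-1,2),1))
t=r.x; print("hub",toworld(t,(-45,0,170)))
def pix(m,uv,z):
    E=m["extrinsics"]; d=E[:3,:3]@[(uv[0]-m["cx"])/m["fx"],(uv[1]-m["cy"])/m["fy"],1]; return E[:3,3]+d*(z-E[2,3])/d[2]
print("rack corners",[pix(T,crop(p,(230,150)),26).round() for p in [(65,440),(70,525),(278,490),(262,405)]])
print("beaker",pix(T,crop((655,472),(230,150)),114).round(), "bottle",pix(T,(209,157),76).round())
# joint angles for candidate: tool down at above wheel
from scipy.spatial.transform import Rotation as R
E
```

```text
[5.20024613e+02 8.50296660e+01 9.89354336e-02 2.10196565e+01] [[-0.2 -1.6]
 [-0.1 -0.4]
 [-0.4  0.9]
 [ 0.   0.3]
 [-0.3  0.7]
 [-2.3 -4.4]
 [ 0.8 -2.1]
 [-0.1  0.1]
 [ 0.8  0. ]
 [-0.6  0.5]
 [ 0.7  0.1]
 [ 0.4 -0.1]
 [ 0.1  0.2]]
hub [[475.24466865  80.58483097 170.        ]]
rack corners [array([379., 278.,  26.]), array([324., 273.,  26.]), array([350., 139.,  26.]), array([405., 151.,  26.])]
beaker [368. -89. 114.] bottle [630. 388.  76.]
```

Run:
```python
from vis import *
from scipy.spatial.transform import Rotation as R
S,T=camera_model("scene"),camera_model("top")
def tri(s,t):
    f=lambda p:np.r_[(proj(S,p)-[s]).ravel(),(proj(T,p)-[t]).ravel()]
    r=least_squares(f,[480,-200,200]); return r.x.round(),r.fun.round(1)
print("rodtip",tri((401,72),(441,195)));print("funnelA",tri((410,150),(420,230)));print("funnelB",tri((373,130),(419,175)))
print("rod2",tri((296,40),(405,66)))
t=[520.0,85.0,.0989]
for s in(1,-1):
    y=s*np.array([np.cos(t[2]),np.sin(t[2]),0]); z=np.array([0,0,-1.]); M=np.c_[np.cross(y,z),y,z]; Q=R.from_matrix(M).as_quat()
    for ss,zz in((50,240),(0,250),(-45,230),(0,330),(0,500)):
        p=toworld(t,(-53,-ss,zz))[0]; j=solver.ik(p,Q); print(s,Q.round(3),p.round(),None if j is None else np.round(j,2))
o=status.get_obs()
for p in((301,-603,480),(250,-400,480),(380,-220,480)): print(solver.ik(p,o["tcp_rot"]))
```

```text
rodtip (array([ 487., -220.,  426.]), array([-0.2,  0. ,  0.1,  0.1]))
funnelA (array([ 414., -222.,  251.]), array([ 1.9, -0.1, -1.5, -1.5]))
funnelB (array([ 563., -228.,  237.]), array([-0.5,  0. ,  0.4,  0.4]))
rod2 (array([ 794., -134.,  428.]), array([-0.5, -0. ,  0.4,  0.3]))
1 [0.671 0.741 0.    0.   ] [472.  30. 240.] [ 0.48  0.19 -0.71  1.95  0.14  1.05 -0.2 ]
1 [0.671 0.741 0.    0.   ] [467.  80. 250.] [ 0.46  0.2  -0.81  1.93  0.16  1.07 -0.32]
1 [0.671 0.741 0.    0.   ] [463. 125. 230.] [ 0.43  0.26 -0.91  1.95  0.24  1.05 -0.48]
1 [0.671 0.741 0.    0.   ] [467.  80. 330.] [ 0.5   0.12 -0.82  1.82  0.09  1.24 -0.25]
1 [0.671 0.741 0.    0.   ] [467.  80. 500.] [ 0.54  0.06 -0.84  1.49  0.05  1.6  -0.2 ]
-1 [ 0.741 -0.671  0.    -0.   ] [472.  30. 240.] None
-1 [ 0.741 -0.671  0.    -0.   ] [467.  80. 250.] [ 0.8   0.37 -1.29  1.92  0.39  1.14  2.6 ]
-1 [ 0.741 -0.671  0.    -0.   ] [463. 125. 230.] [ 0.61  0.35 -1.16  1.94  0.36  1.09  2.53]
-1 [ 0.741 -0.671  0.    -0.   ] [467.  80. 330.] None
-1 [ 0.741 -0.671  0.    -0.   ] [467.  80. 500.] None
[ 1.06640475  0.38504912 -0.03405799  1.1111245   0.01278059  1.64736333
 -0.07212139]
[ 1.00775803e+00  1.05475257e-02 -8.57321771e-02  1.57279245e+00
  6.59598221e-04  1.56002350e+00 -1.85893369e-01]
[ 0.69900775 -0.04102817 -0.2549376   1.62244278 -0.01135728  1.56028031
 -0.66350507]
```

```bash
cat > mv.py <<'E'
from vis import *
from scipy.spatial.transform import Rotation as R
t=np.array([520.02,85.03,.0989]); D=np.pi/180
y=np.array([np.cos(t[2]),np.sin(t[2]),0]); z=np.array([0,0,-1.]); Q=R.from_matrix(np.c_[np.cross(y,z),y,z]).as_quat()
P=lambda s,zz: toworld(t,(-53,-s,zz))[0]
def tip(a,r=85,gap=0):   # finger right of an arm at a deg; returns s,z of TCP
    a*=D; ro=r if a<0 else 106
    return ro*np.sin(a)+13*np.cos(a)+11+gap, 170+r*np.cos(a)-13*np.sin(a)
def go(s,zz,rate=150):
    env.move_l(P(s,zz),rate); o=status.get_obs(); F=o["contact_force"]
    print(round(o["time_s"],1),"s,z",round(s),round(zz),"F",F.round(1)); return F
def stroke(a0,a1,n=4,r=85,rate=50):
    s,zz=tip(a0,r,5); go(s,305,250); go(s,zz,150)
    for a in np.linspace(a0,a1,n+1):
        F=go(*tip(a,r),rate)
        if np.linalg.norm(F[:2])>12: print("STOP"); return False
    return True
E
python3 - <<'E'
from mv import *
import cv2
o=status.get_obs(); env.clamp(20)
env.move_l([301,-603,490],250); env.move_pose(P(29,490),Q); print(status.get_obs()["time_s"])
go(29,305,250); print(stroke(4,-45))
cv2.imwrite("pics/s1.png",cv2.resize(read_camera("scene")[130:280,200:400,::-1],None,fx=4,fy=4,interpolation=cv2.INTER_CUBIC))
E
```

```text
4.45
5.3 s,z 29 305 F [-1.2  0.   0.3]
5.6 s,z 36 305 F [ 0.3 -0.3  0.8]
6.1 s,z 36 254 F [-0.4  0.9  0.5]
6.3 s,z 31 254 F [ 0.9  0.  -0.6]
6.9 s,z 12 256 F [-0.4  0.2  0.7]
7.4 s,z -7 254 F [ 0.3 -0.6 -0.7]
7.9 s,z -24 249 F [-0.1 -0.6  0.1]
8.4 s,z -40 239 F [0.4 0.  0.4]
True
```

View pics/s1.png

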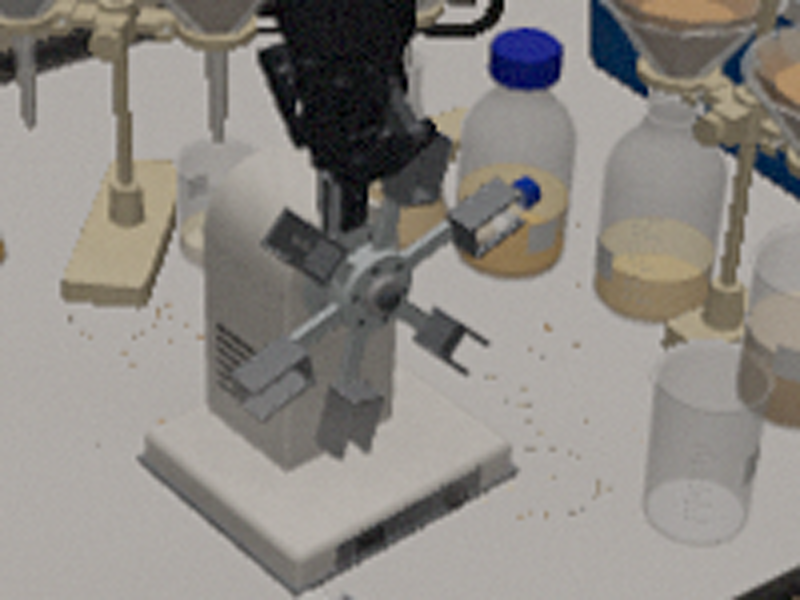

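The pushed arm has moved over to the upper left, and the vial now points right and up, with its cap at crop (527,190). The rotator's base has not moved. I'll read the angle from the cap, then make the second stroke.

```bash
cat >> mv.py <<'E'
import cv2
from scipy.optimize import minimize_scalar
def vial_deg(lo,hi):
    im=read_camera("scene"); h=cv2.cvtColor(im,cv2.COLOR_RGB2HSV); S=camera_model("scene")
    m=((h[...,0]>105)&(h[...,0]<130)&(h[...,1]>130)&(h[...,2]>50)).astype(np.uint8)
    n,l,st,c=cv2.connectedComponentsWithStats(m)
    f=lambda a:toworld(t,arm(a*D,116))
    best=min(((np.linalg.norm(proj(S,f(a))[0]-c[k]),a,st[k,4],c[k].round(1)) for k in range(1,n) if st[k,4]>4 for a in np.arange(lo,hi,.25)),key=lambda b:b[0])
    print("vial: px err, deg, area, px",best); return im,best[1]
E
python3 - <<'E'
from mv import *
im,v=vial_deg(40,140)
a=v-60; s,zz=tip(-45); go(s+8,zz+20); go(s+8,305)
assert 5<a<28
print(stroke(a+2,-50,5)); 
im,v=vial_deg(-30,60)
cv2.imwrite("pics/s2.png",cv2.resize(im[130:280,200:400,::-1],None,fx=4,fy=4,interpolation=cv2.INTER_CUBIC))
E
```

```text
vial: px err, deg, area, px (np.float64(1.056957852684668), np.float64(75.5), np.int32(25), array([331.7, 177.1]))
8.8 s,z -32 259 F [0.1 1.  0. ]
9.3 s,z -32 305 F [ 0.7 -0.1  1. ]
9.8 s,z 60 305 F [-0.2  0.7  0.8]
10.3 s,z 60 247 F [ 0.2  0.2 -0.7]
10.6 s,z 55 247 F [0.3 0.7 0.2]
11.2 s,z 31 254 F [ 0.1  0.2 -0.6]
11.8 s,z 10 256 F [0.6 0.3 0.8]
12.4 s,z -10 253 F [ 0.2 -0.4 -0.6]
12.9 s,z -29 246 F [-0.4 -0.6  0.3]
13.5 s,z -46 235 F [-0.8 -0.4 -0.5]
True
vial: px err, deg, area, px (np.float64(0.40079940972456385), np.float64(11.75), np.int32(39), array([304.8, 159.5]))
```

View pics/s2.png

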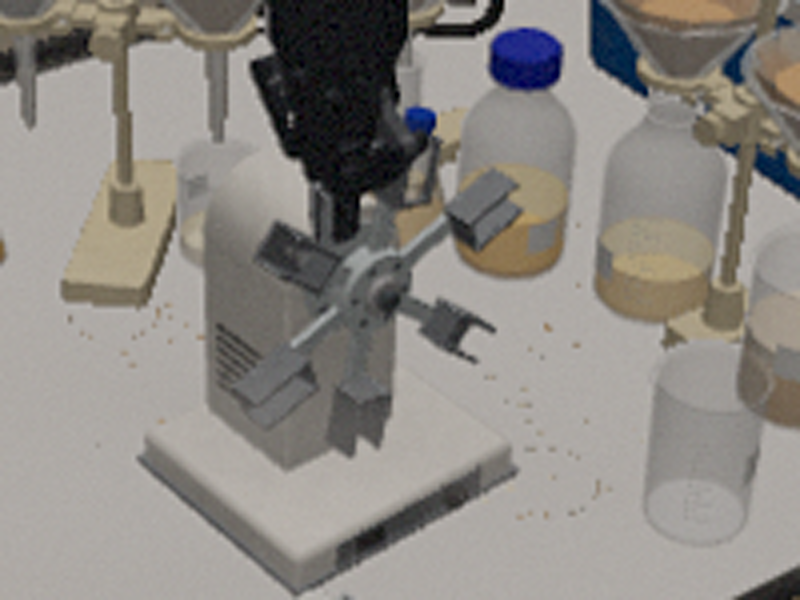

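The vial is at about 11°, with the cap at crop (420,120), and nothing else has moved. Next I'll push its own holder to upright from the right, back off and measure.

Run:
```python
from mv import *
s,zz=tip(-50); go(s+4,zz+15); go(s+4,312)
im,v=vial_deg(-30,60)
s,_=tip(14,75,8); go(s,312,200); go(s,tip(14,75)[1],150)
for a in (13,6,0): go(*tip(a,75),40)
im,v=vial_deg(-30,60)
s,zz=tip(0,75); go(s+25,zz,100); go(s+25,312)
env.move_l(P(160,420),250)
im,v=vial_deg(-30,60)
# wheel fit: capture view
cv2.imwrite("pics/s3.png",cv2.resize(im[150:275,230:345,::-1],None,fx=4.8,fy=4.8,interpolation=cv2.INTER_CUBIC)); cv2.imwrite("pics/s3raw.png",im[:,:,::-1])
print(status.get_obs()["time_s"])
```

```text
13.8 s,z -42 250 F [-0.3 -0.4 -0.8]
14.4 s,z -42 312 F [ 0.6  0.4 -1.3]
vial: px err, deg, area, px (np.float64(0.687047234809462), np.float64(11.5), np.int32(43), array([304.8, 159.8]))
15.1 s,z 57 312 F [-0.4  0.5 -0.6]
15.7 s,z 57 240 F [-0.2  0.2  0.5]
16.1 s,z 48 240 F [ 0.7 -0.5  1.1]
16.6 s,z 35 243 F [0.9 0.1 0.9]
17.0 s,z 24 245 F [0.9 0.5 0.8]
vial: px err, deg, area, px (np.float64(0.7014955892444179), np.float64(0.5), np.int32(52), array([297.5, 162.1]))
17.4 s,z 49 245 F [-0.5 -0.3 -0.1]
18.0 s,z 49 312 F [-0.7  0.5 -0.6]
vial: px err, deg, area, px (np.float64(0.7296350982784744), np.float64(0.5), np.int32(49), array([297.4, 162.2]))
18.8417
```

View pics/s3.png

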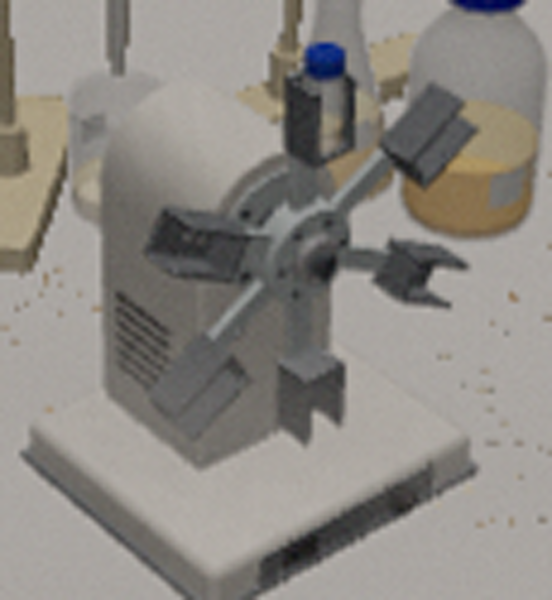

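The vial stands upright and the scene camera reads about 0.5°. I'll cross-check its sideways lean with the top camera.

Run:
```python
from mv import *
T=camera_model("top"); im=read_camera("top"); h=cv2.cvtColor(im,cv2.COLOR_RGB2HSV)
p0=proj(T,toworld(t,arm(0,118)))[0]; px,py=p0.round().astype(int)
m=((h[...,0]>105)&(h[...,0]<130)&(h[...,1]>110)&(h[...,2]>40)).astype(np.uint8)
w=np.argwhere(m[py-15:py+16,px-15:px+16])+[py-15,px-15]; c=w.mean(0)[::-1]
d=[(a,np.round(proj(T,toworld(t,arm(a*D,118)))[0],2)) for a in(-3,0,3)]
print("pred",d,"cap",c.round(2),len(w))
o=status.get_obs(); print(np.abs(o["qvel"]).max().round(3))
```

```text
pred [(-3, array([306.64, 202.32])), (0, array([308.96, 202.14])), (3, array([311.28, 201.98]))] cap [309.3  202.73] 30
0.007
```

Both cameras agree that the vial is within about 0.5° of upright, so I'm handing the job in.

```bash
python3 -c "
from station import *
print(order.close_job())"
```

```text
the job is handed in; nothing more can be done
None
```

The vial stands upright with its cap on top, within about 0.5° of straight up by both cameras. The wheel is at rest, the robot is clear, and I handed the job in at about 19 s. I saw no movement of the rotator in the camera images.

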